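# Transfer a kit of power-supply parts to the assembly tray in reverse order

## Task

Move the four electronic parts from the cups of the kit rack into the empty white assembly tray, one to a bay and in reverse order, because the assembler works from the other side of the bench: the part nearest the robot in the rack goes into the bay farthest from the robot, the next one into the next bay, and so on, until the farthest part stands in the nearest bay. Set each part down gently (do not drop it), upright on the floor of its bay, and leave the screwdriver, the solder reel and the meter where they are.

Things in the scene. Friction and masses are not known exactly. Their poses are not given: they have to be found in the camera images.
- capacitor_mid (a point): electrolytic capacitor: round black can, 36 mm diameter, 64 mm tall over two small brass terminals on its 60 mm high aluminium top, about 90 g. Origin of this point: on the upright axis, half-way up. z up. Rigid, stands loose and upright in its cup, bottom 7 mm above the bench.
- transformer_mid (a point): transformer: dark steel laminated block with copper winding showing on two sides, 40 (its x) x 36 (its y) x 60 mm tall, about 280 g; the full outline is solid. Origin of this point: on the upright axis, half-way up. z up. Rigid, stands loose and upright in its cup, bottom 7 mm above the bench.
- heatsink_mid (a point): heat sink: bare aluminium block of upright fins, 38 (its x) x 34 (its y) x 66 mm tall, about 110 g; the gaps between the fins count as solid. Origin of this point: on the upright axis, half-way up. z up. Rigid, stands loose and upright in its cup, bottom 7 mm above the bench.
- relay_mid (a point): relay: slim pale-grey box on a black foot, 30 (its x) x 36 (its y) mm, housing 66 mm high with four small brass tabs on top, 72 mm in all, about 80 g. Origin of this point: on the upright axis, half-way up. z up. Rigid, stands loose and upright in its cup, bottom 7 mm above the bench.
- cup_capacitor: one of four identical fixed grey cups on the kit rack: the one in which the capacitor stands at the start. 56 x 56 mm outside, 50 x 50 mm inside, floor 3 mm thick, rim 10 mm above its underside (14 mm above the bench). Origin: centre of the underside. It does not move and marks where the capacitor came from
- cup_transformer: one of four identical fixed grey cups on the kit rack: the one in which the transformer stands at the start. 56 x 56 mm outside, 50 x 50 mm inside, floor 3 mm thick, rim 10 mm above its underside (14 mm above the bench). Origin: centre of the underside. It does not move and marks where the transformer came from
- cup_heatsink: one of four identical fixed grey cups on the kit rack: the one in which the heat sink stands at the start. 56 x 56 mm outside, 50 x 50 mm inside, floor 3 mm thick, rim 10 mm above its underside (14 mm above the bench). Origin: centre of the underside. It does not move and marks where the heat sink came from
- cup_relay: one of four identical fixed grey cups on the kit rack: the one in which the relay stands at the start. 56 x 56 mm outside, 50 x 50 mm inside, floor 3 mm thick, rim 10 mm above its underside (14 mm above the bench). Origin: centre of the underside. It does not move and marks where the relay came from
- kit_rack: kit rack: fixed flat aluminium rail, 262 (its x) x 64 mm, 4 mm thick, carrying the four cups in a row at x = -96, -32, 32 and 96 mm, which part in which cup varies. Origin: centre of the underside. Its x axis points away from the robot (within about 15 degrees of straight ahead), so x = -96 mm is the end near the robot
- tray: assembly tray: fixed white tray, empty at the start, 262 (its x) x 68 mm, floor 5 mm thick, with four equal bays in a row with centres at x = -96, -32, 32 and 96 mm, each about 60 x 60 mm inside; the walls and partitions, 4 mm thick, rise to 15 mm above the bench. Origin: centre of the underside. Its x axis points away from the robot, so x = -96 mm is the bay nearest the robot. It stands left or right of the kit rack
- screwdriver: bystander: screwdriver, 170 mm long, lying on the bench between the rack and the tray, pointing away from the robot, below 40 mm high; leave it alone
- solder_reel: bystander: reel of solder, 60 mm diameter, 40 mm high, beyond the rack and the tray; leave it alone
- meter: bystander: grey hand multimeter lying flat, 150 x 75 x 38 mm, beyond the rack and the tray; leave it alone
Mind the look-alikes: they are no part of the job. What is shaped like the part that bears heatsink_mid but blue is not meant.

How it is judged (in metres and radians):
At the end, for the whole second after the job is handed in: Each of the four parts stands in the tray bay that mirrors the cup it came from (cup at x on the rack, bay at -x on the tray): its centre within 16 mm of the bay's centre along and across the tray, on the bay floor (height within 6 mm), upright within 0.12 rad and at rest (below 0.02 m/s) (((x of cup_capacitor in the frame of kit_rack between -0.106 and -0.086 m and x of capacitor_mid in the frame of tray between 0.08 and 0.112 m) or (x of cup_capacitor in the frame of kit_rack between -0.042 and -0.022 m and x of capacitor_mid in the frame of tray between 0.016 and 0.048 m) or (x of cup_capacitor in the frame of kit_rack between 0.022 and 0.042 m and x of capacitor_mid in the frame of tray between -0.048 and -0.016 m) or (x of cup_capacitor in the frame of kit_rack between 0.086 and 0.106 m and x of capacitor_mid in the frame of tray between -0.112 and -0.08 m)) and y of capacitor_mid in the frame of tray between -0.016 and 0.016 m and z of capacitor_mid in the frame of tray between 0.031 and 0.043 m and angle between each of capacitor_mid, transformer_mid, heatsink_mid, relay_mid's own z axis and vertical below 0.12 rad and linear speed of each of capacitor, transformer, heatsink, relay below 0.02 m/s and ((x of cup_transformer in the frame of kit_rack between -0.106 and -0.086 m and x of transformer_mid in the frame of tray between 0.08 and 0.112 m) or (x of cup_transformer in the frame of kit_rack between -0.042 and -0.022 m and x of transformer_mid in the frame of tray between 0.016 and 0.048 m) or (x of cup_transformer in the frame of kit_rack between 0.022 and 0.042 m and x of transformer_mid in the frame of tray between -0.048 and -0.016 m) or (x of cup_transformer in the frame of kit_rack between 0.086 and 0.106 m and x of transformer_mid in the frame of tray between -0.112 and -0.08 m)) and y of transformer_mid in the frame of tray between -0.016 and 0.016 m and z of transformer_mid in the frame of tray between 0.029 and 0.041 m and ((x of cup_heatsink in the frame of kit_rack between -0.106 and -0.086 m and x of heatsink_mid in the frame of tray between 0.08 and 0.112 m) or (x of cup_heatsink in the frame of kit_rack between -0.042 and -0.022 m and x of heatsink_mid in the frame of tray between 0.016 and 0.048 m) or (x of cup_heatsink in the frame of kit_rack between 0.022 and 0.042 m and x of heatsink_mid in the frame of tray between -0.048 and -0.016 m) or (x of cup_heatsink in the frame of kit_rack between 0.086 and 0.106 m and x of heatsink_mid in the frame of tray between -0.112 and -0.08 m)) and y of heatsink_mid in the frame of tray between -0.016 and 0.016 m and z of heatsink_mid in the frame of tray between 0.032 and 0.044 m and ((x of cup_relay in the frame of kit_rack between -0.106 and -0.086 m and x of relay_mid in the frame of tray between 0.08 and 0.112 m) or (x of cup_relay in the frame of kit_rack between -0.042 and -0.022 m and x of relay_mid in the frame of tray between 0.016 and 0.048 m) or (x of cup_relay in the frame of kit_rack between 0.022 and 0.042 m and x of relay_mid in the frame of tray between -0.048 and -0.016 m) or (x of cup_relay in the frame of kit_rack between 0.086 and 0.106 m and x of relay_mid in the frame of tray between -0.112 and -0.08 m)) and y of relay_mid in the frame of tray between -0.016 and 0.016 m and z of relay_mid in the frame of tray between 0.035 and 0.047 m); the robot touches nothing.
It fails at once if the screwdriver is moved by more than 30 mm (distance of screwdriver from where it was at the start of the episode above 0.03 m).
It fails at once if the solder reel is moved by more than 30 mm (distance of solder_reel from where it was at the start of the episode above 0.03 m).
It fails at once if the meter is moved by more than 30 mm (distance of meter from where it was at the start of the episode above 0.03 m).
It fails at once if a part is dropped or slammed into the tray (faster than 0.5 m/s within 15 mm of a bay floor) ((y of capacitor_mid in the frame of tray between -0.035 and 0.035 m and x of capacitor_mid in the frame of tray between -0.13 and 0.13 m and z of capacitor_mid in the frame of tray below 0.052 m and linear speed of capacitor above 0.5 m/s) or (y of transformer_mid in the frame of tray between -0.035 and 0.035 m and x of transformer_mid in the frame of tray between -0.13 and 0.13 m and z of transformer_mid in the frame of tray below 0.05 m and linear speed of transformer above 0.5 m/s) or (y of heatsink_mid in the frame of tray between -0.035 and 0.035 m and x of heatsink_mid in the frame of tray between -0.13 and 0.13 m and z of heatsink_mid in the frame of tray below 0.053 m and linear speed of heatsink above 0.5 m/s) or (y of relay_mid in the frame of tray between -0.035 and 0.035 m and x of relay_mid in the frame of tray between -0.13 and 0.13 m and z of relay_mid in the frame of tray below 0.056 m and linear speed of relay above 0.5 m/s)).
It also fails if it takes over 106 s, if anything falls off the work surface, if the arm or the gripper's body presses on something with over 40 N, if the wrist force passes 120 N, or if a joint passes its speed limit or range.

## Robot

A 7-joint arm with a two-finger parallel gripper is mounted at the origin on the work surface. World frame = base frame: x ahead of the robot, y to its left, z up, the work surface at z = 0. Lengths are in mm, angles in rad, forces in N, time in s.
With the tool pointing down it reaches from about 425 to 975 mm from the base axis. Payload 16.7 kg.
Tool frame: the origin (TCP) lies midway between the tips of the shut fingers; the grasp point (between the pads) lies 19 mm behind it; z points along the fingers, y is the direction in which the jaws open and shut (so a half turn about z gives the same grasp; the last joint's range is limited). The gripper opens to 85 mm and grips with 20 to 120 N. Pads are 22 mm wide; open, the fingers measure 114 mm over their backs; the gripper's body (76 mm by 85 mm) begins 54 mm behind the grasp point. The pads swing forward as they close: fully open they stand 13 mm farther back than shut.
Start: joints at [1.079, 0.426, 0.074, 1.606, -0.034, 1.111, -0.067], TCP at [226.852, -635.7, 231.302] pointing down, gripper open.
Joint ranges: [-2.85, 2.85], [-0.5, 2.14], [-1.23, 1.37], [0.21, 2.46], [-1.02, 4.16], [0.16, 2.05], [-2.73, 2.73]. Speed limits (rad/s): [1.89, 1.89, 2.39, 2.39, 3.01, 3.01, 3.01].

## Interface

Orientations are given as a unit quaternion [w, x, y, z].
In Python, from rig import observe, imaging, job_done gives the robot as it stands. The module is installed in compiled form; this text tells all that it offers.
- The arm moves only by the tool servo_tool, never from a script. Its argument "deltas" is a list that holds one entry, the list of rows, each a list of 7 numbers: the turn, a rotation vector about the tool's x, y, z in units of pi rad (1.0 is pi rad), then the shift along the tool's x, y, z in units of 0.2 m (1.0 is 0.2 m), then the closure, from -1 (fully open) to 1 (shut). In form: [[[wx, wy, wz, x, y, z, hand], ...]]. A call has 1 to 20 rows; each row shifts and turns the pose as measured when the row begins, along the tool's axes as they then stand; what a row does not reach is not made up. A row lasts 1/12 s, in which the tool goes at most 41.7 mm and 7.16 degrees, less where a joint would pass 70% of its speed; a pose out of reach is approached as far as the arm can. A call with a number of a shift or a turn outside -1 to 1 is refused whole. A call with a gripper value outside its range is refused whole. The fingers move at their own pace and stop on an object; "squeeze" is the grip in N (left out, the last holds). Time passes only in rows, so rows that do not move let the fingers close. It gives the time, the measured TCP pose, the force and the opening at its end, in the units of the state.
- observe(): the state, without advancing time (a new reading comes with each control period).
- imaging.get_image(name): name is "scene" or "top" or "wrist"; returns a dict with "img" (420x560x3 uint8, blue, green, red), "intrinsics" (3x3 intrinsics, pixels), "pose" (4x4, takes a point from camera to world coordinates); the wrist camera has in their place "mount" (4x4, takes a point from camera to tool coordinates, whose origin is the TCP and whose axes are the flange's). Camera axes: x right, y down, z forward; pixel columns grow to the right and rows downward; lengths in mm; the calibration is good to about 2 mm. A picture is of the moment at which its call begins: read the wrist's pose just before it. There is no depth.
- job_done(): hands the job in, once; it reports no verdict.
The state is a dict: "time": time; "joint_positions": joint angles; "qvel": joint speeds; "effort": joint torques, N m; "eef_pos": TCP position; "tcp_rot": TCP orientation; "ft_force": force on the tool from outside, world axes, zero at the start; "wrist_torque": the same for the moment, N m; "gripper_width": opening from 0.0 (shut) to 1.0 (fully open).
Only numpy, scipy, OpenCV 4.12 (cv2) and the standard library are available. Lean on these libraries where they do the work, as an engineer would, in place of code of your own. Each camera call takes 0.05 s, during which the arm holds its last target. There are 200 camera calls.

## Working session

There is one attempt and no reset: what is moved stays moved. The work goes in short steps, Python scripts to look and compute and a tool call to move; the robot and the scene stay as the last step left them, time stands still between calls to the robot, and variables do not carry over. Pictures are saved under pics/ and viewed, about 12 in all and at most 16, crops included, and the job is handed in when it is done.

Besides the shell and the picture viewer there is one more tool, called after "Request:" as name(argument=value, ...) on one line, values as JSON. servo_tool: Moves the arm, as the interface text tells. Shifts and turns lie within -1 to 1; 1 stands for 0.2 m of shift or pi rad of turn. Its arguments: {"type":"object","properties":{"deltas":{"type":"array"},"squeeze":{"type":"number"}},"required":["deltas"]}

```bash
mkdir -p pics; python3 - <<'E'
from rig import observe, imaging
import cv2,numpy as np,pickle
s=observe();print({k:np.round(v,3).tolist() for k,v in s.items()})
for n in("top","scene"):
    d=imaging.get_image(n);cv2.imwrite(f"pics/{n}0.png",d["img"]);pickle.dump(d,open(n+".pkl","wb"));print(n,np.round(d["intrinsics"],1).tolist(),np.round(d["pose"],3).tolist())
d=imaging.get_image("wrist");print(np.round(d["mount"],3).tolist())
E
```

```text
{'time': 0.0, 'joint_positions': [1.079, 0.427, 0.074, 1.607, -0.034, 1.111, -0.067], 'qvel': [0.002, 0.0, -0.001, -0.0, -0.0, -0.001, -0.001], 'effort': [-0.002, -94.983, 3.759, -46.351, 0.019, 0.01, -0.0], 'eef_pos': [226.722, -635.339, 230.607], 'tcp_rot': [-0.001, 0.985, 0.171, -0.0], 'ft_force': [0.697, -0.068, 0.271], 'wrist_torque': [0.014, -0.001, 0.022], 'gripper_width': 0.996}
top [[406.3, 0.0, 277.3], [0.0, 406.3, 210.6], [0.0, 0.0, 1.0]] [[-0.013, -0.992, 0.127, 521.591], [-0.999, 0.018, 0.04, -30.182], [-0.042, -0.127, -0.991, 720.128], [0.0, 0.0, 0.0, 1.0]]
scene [[417.9, 0.0, 278.9], [0.0, 417.9, 216.0], [0.0, 0.0, 1.0]] [[0.086, 0.597, -0.797, 1174.269], [0.996, -0.034, 0.082, -80.837], [0.022, -0.801, -0.598, 495.041], [0.0, 0.0, 0.0, 1.0]]
[[-0.0, -0.958, -0.288, 72.847], [1.0, -0.0, 0.0, -0.868], [-0.0, -0.288, 0.958, -141.372], [0.0, 0.0, 0.0, 1.0]]
```

View pics/top0.png

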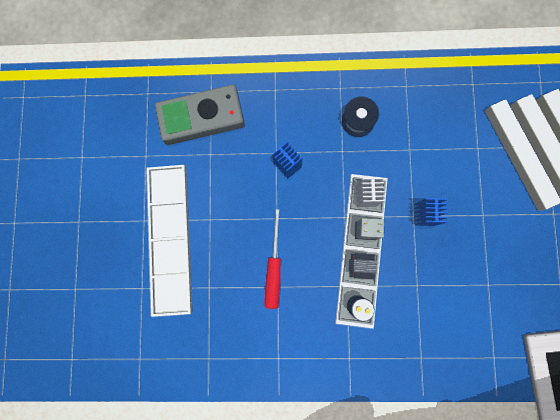

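View pics/scene0.png

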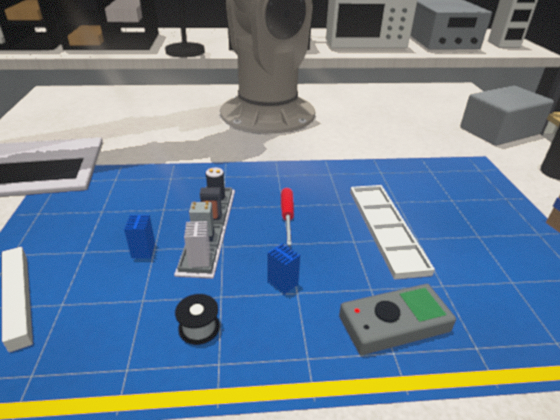

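Near to far the rack holds capacitor (363,308), transformer (362,267), relay (369,229) and heat sink (372,190). The tray is at image left (px 148-190), and two blue decoys are off the rack. Next I measure the outlines.

```bash
cat > h.py <<'E'
import numpy as np,cv2,pickle
from scipy.spatial.transform import Rotation as R
def ray(d,uv,z,T=None):
    T=np.array(d["pose"]) if T is None else T
    uv=np.atleast_2d(uv).astype(float)
    r=np.c_[uv,np.ones(len(uv))]@np.linalg.inv(d["intrinsics"]).T@T[:3,:3].T
    return T[:3,3]+r*((z-T[2,3])/r[:,2])[:,None]
def wristT(s,d):
    q=s["tcp_rot"];T=np.eye(4);T[:3,:3]=R.from_quat([q[1],q[2],q[3],q[0]]).as_matrix();T[:3,3]=s["eef_pos"]
    return T@np.array(d["mount"])
def rect(P):
    c,(w,h),a=cv2.minAreaRect(P[:,:2].astype(np.float32))
    if w<h: w,h,a=h,w,a+90
    a=(a+90)%180-90
    return np.round([*c,w,h,a],1)
E
python3 - <<'E'
from h import *
d=pickle.load(open("top.pkl","rb"));im=d["img"];hsv=cv2.cvtColor(im,cv2.COLOR_BGR2HSV)
m=(~((hsv[...,0]>95)&(hsv[...,0]<125)&(hsv[...,1]>110))).astype(np.uint8)*255
m=cv2.morphologyEx(m,cv2.MORPH_OPEN,np.ones((3,3)))
for c in cv2.findContours(m,cv2.RETR_EXTERNAL,cv2.CHAIN_APPROX_NONE)[0]:
    if 300<cv2.contourArea(c)<20000:
        b=cv2.boundingRect(c);p=c[:,0]
        print(b,{z:rect(ray(d,p,z)).tolist() for z in(0,4,15)})
c=im[165:335,325:405];cv2.imwrite("pics/rack.png",np.hstack([cv2.resize(c,None,fx=3.4,fy=3.4,interpolation=2),cv2.resize(m[165:335,325:405,None].repeat(3,2),None,fx=3.4,fy=3.4)]))
E
```

```text
(0, 331, 560, 89) {0: [331.5, 6.7, 955.7, 139.6, -89.9], 4: [332.5, 6.5, 950.4, 138.8, -89.9], 15: [335.4, 6.0, 935.8, 136.7, -89.9]}
(264, 209, 17, 100) {0: [530.4, 5.6, 174.2, 26.7, -4.2], 4: [530.3, 5.4, 173.2, 26.6, -4.2], 15: [530.2, 4.8, 170.6, 26.2, -4.2]}
(336, 174, 52, 155) {0: [543.7, -148.8, 264.6, 68.4, -7.6], 4: [543.6, -148.1, 263.1, 68.1, -7.6], 15: [543.2, -146.3, 259.1, 67.0, -7.6]}
(145, 165, 47, 152) {0: [567.4, 195.5, 268.7, 76.0, 3.5], 4: [567.2, 194.2, 267.2, 75.5, 3.5], 15: [566.5, 190.8, 263.1, 74.4, 3.5]}
(345, 97, 33, 29) {0: [795.3, -156.7, 58.1, 53.3, 88.2], 4: [793.8, -156.0, 57.7, 53.1, 88.2], 15: [789.6, -154.1, 56.8, 52.2, 88.2]}
(485, 89, 75, 122) {0: [724.3, -479.1, 208.2, 137.3, 22.6], 4: [723.2, -476.6, 207.0, 136.6, 22.6], 15: [720.1, -469.7, 203.8, 134.5, 22.6]}
(155, 85, 89, 60) {0: [798.3, 142.6, 156.8, 89.0, -78.6], 4: [796.7, 141.6, 155.9, 88.5, -78.6], 15: [792.5, 139.0, 153.5, 87.1, -78.6]}
(0, 53, 560, 28) {0: [885.9, 5.6, 1050.2, 22.1, 90.0], 4: [883.9, 5.4, 1044.4, 22.0, 90.0], 15: [878.3, 4.8, 1028.3, 21.7, 90.0]}
```

View pics/rack.png

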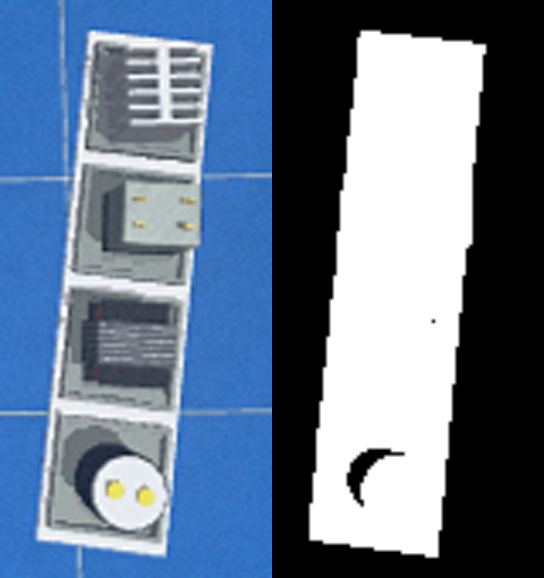

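```bash
python3 - <<'E'
from h import *
d=pickle.load(open("top.pkl","rb"));im=d["img"];hsv=cv2.cvtColor(im,cv2.COLOR_BGR2HSV)
m=(~((hsv[...,0]>95)&(hsv[...,0]<125)&(hsv[...,1]>110))).astype(np.uint8)*255
def edge(x0,x1,r0,r1,side,z):
    uv=[]
    for v in range(r0,r1):
        k=np.flatnonzero(m[v,x0:x1]); uv.append([x0+(k[0]-.5 if side=='L' else k[-1]+.5),v])
    P=ray(d,uv,z)[:,:2]
    l=cv2.fitLine(P.astype(np.float32),cv2.DIST_HUBER,0,.01,.01).ravel()
    l=l*np.sign(l[0])*[1,1,np.sign(l[0]),np.sign(l[0])]
    return l
for nm,a in dict(trayL15=(140,200,172,312,'L',15),trayR0=(140,200,172,312,'R',0),trayR15=(140,200,172,312,'R',15),rackL4=(330,392,180,318,'L',4),rackR4=(330,392,240,290,'R',4)).items():
    l=edge(*a); X=567 if 't' in nm[0] else 543.6
    print(nm,'yaw',round(np.degrees(np.arctan(l[1]/l[0])),2),'y@mid',round(l[3]+(X-l[2])*l[1]/l[0],1))
# part tops
b=np.array
def top(mask,box,z,n):
    x0,y0,x1,y1=box;c=np.zeros_like(m);c[y0:y1,x0:x1]=mask[y0:y1,x0:x1]*255
    cs=cv2.findContours(c,cv2.RETR_EXTERNAL,cv2.CHAIN_APPROX_NONE)[0];k=max(cs,key=cv2.contourArea)
    print(n,cv2.boundingRect(k),rect(ray(d,k[:,0],z)))
g=im.min(2)
top((im.max(2)>190).astype(np.uint8),(351,298,374,322),67,'cap')
E
```

```text
trayL15 yaw -0.1 y@mid 236.0
trayR0 yaw 3.24 y@mid 157.8
trayR15 yaw 3.24 y@mid 153.9
rackL4 yaw -5.69 y@mid -112.1
rackR4 yaw -7.85 y@mid -180.4
cap (353, 299, 21, 23) [ 447.3 -135.6   33.1   31.    -2.4]
```

```bash
python3 - <<'E'
from h import *
d=pickle.load(open("top.pkl","rb"));im=d["img"];m=(im.min(2)>140).astype(np.uint8)
m=cv2.morphologyEx(m,cv2.MORPH_OPEN,np.ones((4,4)))
for s,z in (('L',15),('R',0),('R',15)):
    uv=[]
    for v in range(172,312):
        k=np.flatnonzero(m[v,140:200]);uv.append([140+(k[0]-.5 if s=='L' else k[-1]+.5),v])
    P=ray(d,uv,z)[:,:2];f=np.polyfit(P[:,0],P[:,1],1);print(s,z,np.degrees(np.arctan(f[0])),np.polyval(f,567),np.std(P[:,1]-np.polyval(f,P[:,0])))
c=m[150:330,140:200]; ys=[ (np.flatnonzero(c[:,i])[[0,-1]]+150).tolist() for i in(15,25,35,44)];print(ys)
for (a,b),x in zip(ys,(155,165,175,184)): print(ray(d,[[x,a-.5],[x,b+.5]],15)[:,:2].round(1).tolist())
E
```

```text
L 15 3.27614829212229 217.31652561646692 0.7195804496968871
R 0 3.2969741658981135 159.29188816568995 0.5192588211214411
R 15 3.2969741658981175 155.3996940840366 0.5084428466951657
[[171, 298], [171, 316], [170, 315], [166, 314]]
[[689.0, 217.2], [463.3, 211.4]]
[[688.6, 199.0], [432.9, 193.2]]
[[690.0, 180.9], [434.4, 175.9]]
[[697.0, 164.7], [436.0, 160.4]]
```

Request:
servo_tool(deltas=[[[0,0,0.0355,0,0,0,-1],[0,0,0.0355,0,0,0,-1],[0,0,0.0355,0,0,0,-1],[0,0,0.0355,0,0,0,-1],[0,0,0,0.088,-0.172,0,-1],[0,0,0,0.088,-0.172,0,-1],[0,0,0,0.088,-0.172,0,-1],[0,0,0,0.088,-0.172,0,-1],[0,0,0,0.088,-0.172,0,-1],[0,0,0,0.088,-0.172,0,-1],[0,0,0,0.088,-0.172,0,-1],[0,0,0,0.088,-0.172,0,-1],[0,0,0,0.088,-0.172,0,-1],[0,0,0,0.088,-0.172,0,-1],[0,0,0,0.088,-0.172,0,-1],[0,0,0,0.088,-0.172,0,-1],[0,0,0,0.088,-0.172,0,-1],[0,0,0,0.088,-0.172,0,-1],[0,0,0,0.088,-0.172,0,-1],[0,0,0,0,0,0,-1]]])

```text
time: 1.82
eef_pos: [563.4, -134.0, 226.3]
tcp_rot: [-0.002, 0.998, -0.067, -0.003]
ft_force: [-0.7, 1.5, -1.2]
gripper_width: 0.998
```

```bash
python3 - <<'E'
from h import *
from rig import observe, imaging
s=observe();d=imaging.get_image("wrist");d["T"]=wristT(s,d);pickle.dump(d,open("w1.pkl","wb"))
print(np.round(d["intrinsics"],1).tolist(),s["eef_pos"],s["tcp_rot"])
cv2.imwrite("pics/w1.png",d["img"])
E
```

```text
[[297.2, 0.0, 280.1], [0.0, 297.2, 206.5], [0.0, 0.0, 1.0]] [ 563.39942211 -133.98638719  226.27074483] [-0.00199206  0.99777176 -0.06663906 -0.00260491]
```

View pics/w1.png

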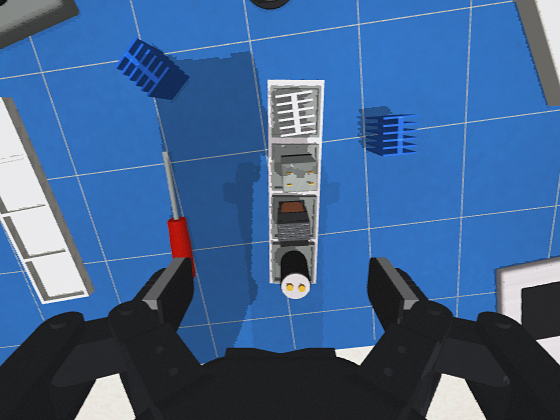

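The wrist view shows the rack from (268,80) to (318,284). The heat sink top is at (296,112), relay (298,180), transformer (292,228) and capacitor (295,287). The screwdriver is at the left, and the decoys are clear of the rack.

```bash
python3 - <<'E'
from h import *
d=pickle.load(open("w1.pkl","rb"));im=d["img"];T=d["T"];hsv=cv2.cvtColor(im,cv2.COLOR_BGR2HSV)
m=(hsv[...,1]<90).astype(np.uint8)
L=[];Rr=[]
for v in range(90,235):
    k=np.flatnonzero(m[v,255:335]&(im[v,255:335].min(1)>80));L.append([255+k[0]-.5,v]);Rr.append([255+k[-1]+.5,v])
for n,e in(('L',L),('R',Rr)):
    P=ray(d,e,4,T)[:,:2]
    l=cv2.fitLine(P.astype(np.float32),cv2.DIST_HUBER,0,.01,.01).ravel();f=[l[1]/l[0],l[3]-l[2]*l[1]/l[0]];print(n,np.degrees(np.arctan(f[0])),'y@543',np.polyval(f,543),np.std(P[:,1]-np.polyval(f,P[:,0])))
print('far end',ray(d,[[275,np.flatnonzero(m[60:100,275])[0]+59.5],[318,np.flatnonzero(m[60:100,318])[0]+59.5]],4,T)[:,:2])
print('near end z4',ray(d,[[272,284],[318,283.5]],4,T)[:,:2])
c=(im.min(2)>150).astype(np.uint8);c[:268]=0;c[310:]=0;c[:,:270]=0;c[:,320:]=0
k=max(cv2.findContours(c,0,1)[0],key=cv2.contourArea);print('cap',cv2.boundingRect(k),rect(ray(d,k[:,0],67,T)))
cv2.imwrite("pics/w1c.png",cv2.resize(im[75:305,255:340],None,fx=2.6*2.3/2.3,fy=2.6,interpolation=2))
E
```

```text
L -3.0650065 y@543 -114.32819717377424 2.0589229670447953
R -7.704805 y@543 -180.10571663081646 3.19516901715878
far end [[ 675.25691336 -141.99484777]
 [ 668.77499744 -190.15164033]]
near end z4 [[ 415.45619134 -101.57813321]
 [ 407.85589326 -165.0145594 ]]
cap (281, 274, 29, 25) [ 447.4 -134.8   32.3   31.5   82.5]
```

View pics/w1c.png

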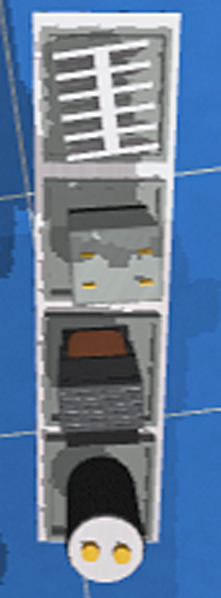

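```bash
cat >> h.py <<'E'
def go(x,y,z,yaw):
    """total remaining move in tool units, for the pose pointing down with tool x at yaw (deg)"""
    from rig import observe
    s=observe();q=s["tcp_rot"];A=R.from_quat([q[1],q[2],q[3],q[0]])
    B=R.from_euler('z',yaw,degrees=True)*R.from_euler('x',180,degrees=True)
    w=(A.inv()*B).as_rotvec()/np.pi; p=np.array([x,y,z])-s["eef_pos"]
    print('t',round(float(s['time']),2),'pos',np.round(s['eef_pos'],1),'rot',np.round(w,4),'shift before turn',np.round(A.inv().apply(p)/200,3),'after',np.round(B.inv().apply(p)/200,3))
E
python3 - <<'E'
from h import *
d=pickle.load(open("w1.pkl","rb"));T=d["T"]
for n,uv,z in(('relay',(298.5,178),73),('heat',(295.8,113.5),73),('trafo',(293.8,228.8),67)): print(n,ray(d,[uv],z,T).round(1))
go(447.4,-136,120,-7.2)
E
```

```text
relay [[ 573.9 -153.1   73. ]]
heat [[ 635.8 -157.7   73. ]]
trafo [[ 517.8 -141.8   67. ]]
t 1.87 pos [ 561.7 -137.   226.1] rot [-0.0007  0.0021 -0.003 ] shift before turn [-0.564  0.073  0.534] after [-0.568  0.067  0.53 ]
```

Request:
servo_tool(deltas=[[[-0.0007,0.002,-0.003,0,0,0,-1],[0,0,0,-0.095,0.011,0.088,-1],[0,0,0,-0.095,0.011,0.088,-1],[0,0,0,-0.095,0.011,0.088,-1],[0,0,0,-0.095,0.011,0.088,-1],[0,0,0,-0.095,0.011,0.088,-1],[0,0,0,-0.095,0.011,0.088,-1],[0,0,0,0,0,0,-1]]])

```text
time: 2.53
eef_pos: [439.0, -141.6, 116.1]
tcp_rot: [0.001, 0.998, -0.064, 0.002]
ft_force: [-0.7, -0.2, -1.4]
gripper_width: 1.001
```

```bash
python3 -c "
from h import *
go(447.4,-136,28,-7.2)"
```

```text
t 2.53 pos [ 439.  -141.6  116.1] rot [ 0.0009 -0.0011 -0.0009] shift before turn [ 0.036 -0.035  0.44 ] after [ 0.038 -0.033  0.44 ]
```

Request:
servo_tool(deltas=[[[0.0009,-0.0011,-0.0009,0.019,-0.017,0.02,-1],[0,0,0,0.019,-0.017,0.02,-1],[0,0,0,0,0,0.06,-1],[0,0,0,0,0,0.06,-1],[0,0,0,0,0,0.06,-1],[0,0,0,0,0,0.06,-1],[0,0,0,0,0,0.05,-1],[0,0,0,0,0,0.04,-1],[0,0,0,0,0,0.03,-1],[0,0,0,0,0,0.01,-1],[0,0,0,0,0,0,-1]]])

```text
time: 3.45
eef_pos: [457.5, -138.3, 31.9]
tcp_rot: [0.0, 0.998, -0.064, 0.005]
ft_force: [-0.5, -0.1, 0.2]
gripper_width: 0.997
```

```bash
python3 -c "
from h import *
go(447.4,-136,28,-7.2)"
```

```text
t 3.45 pos [ 457.5 -138.3   31.9] rot [ 0.0001 -0.0033 -0.0009] shift before turn [-0.052 -0.005  0.019] after [-0.052 -0.005  0.02 ]
```

Request:
servo_tool(deltas=[[[0,-0.0033,-0.0009,-0.025,-0.002,0.008,-1],[0,0,0,-0.02,-0.002,0.005,-1],[0,0,0,0,0,0,-1],[0,0,0,0,0,0,1],[0,0,0,0,0,0,1],[0,0,0,0,0,0,1],[0,0,0,0,0,0,1],[0,0,0,0,0,0,1],[0,0,0,0,0,0,1],[0,0,0,0,0,0,1],[0,0,0,0,0,0,1],[0,0,0,0,0,0,1],[0,0,0,0,0,0,1]]], squeeze=50)

```text
time: 4.53
eef_pos: [448.9, -136.6, 31.2]
tcp_rot: [0.0, 0.998, -0.063, 0.001]
ft_force: [-0.2, -0.4, -1.1]
gripper_width: 0.409
```

```bash
python3 -c "
from h import *
go(447.4,-136,28,-7.2)"
```

```text
t 4.53 pos [ 448.9 -136.6   31.2] rot [ 0.0002 -0.0007 -0.    ] shift before turn [-0.008 -0.002  0.016] after [-0.008 -0.002  0.016]
```

Request:
servo_tool(deltas=[[[0,0,0,0,0,-0.03,1],[0,0,0,0,0,-0.07,1],[0,0,0,0,0,-0.14,1],[0,0,0,0,0,-0.14,1],[0,0,0,0,0,-0.14,1],[0,0,0,0,0,-0.14,1],[0,0,0,0,0,-0.14,1],[0,0,0,0,0,-0.05,1],[0,0,-0.03,0,0,0,1],[0,0,-0.03,0,0,0,1],[0,0,0,0.065,-0.14,0,1],[0,0,0,0.065,-0.15,0,1],[0,0,0,0.065,-0.15,0,1],[0,0,0,0.065,-0.15,0,1],[0,0,0,0.065,-0.15,0,1],[0,0,0,0.065,-0.15,0,1],[0,0,0,0.065,-0.15,0,1],[0,0,0,0.065,-0.15,0,1],[0,0,0,0.065,-0.15,0,1],[0,0,0,0,0,0,1]]])

```text
time: 6.2
eef_pos: [546.4, 150.5, 219.6]
tcp_rot: [0.0, 0.999, 0.034, 0.003]
ft_force: [-1.6, -0.7, -1.2]
gripper_width: 0.408
```

```bash
python3 - <<'E'
from h import *
from rig import observe, imaging
s=observe();d=imaging.get_image("wrist");d["T"]=wristT(s,d);pickle.dump(d,open("w2.pkl","wb"))
cv2.imwrite("pics/w2.png",d["img"]);print(s["qvel"].round(3) if hasattr(s["qvel"],'round') else s["qvel"])
go(662,194.5,100,3.3)
E
```

```text
[ 0.022 -0.033  0.043  0.042 -0.004  0.015  0.056]
t 6.25 pos [545.8 147.8 219.4] rot [ 0.0007 -0.0018  0.0029] shift before turn [ 0.592 -0.196  0.6  ] after [ 0.593 -0.2    0.597]
```

View pics/w2.png

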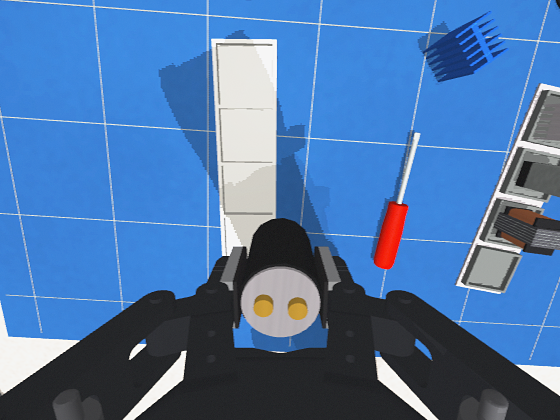

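The capacitor is held. The tray spans columns 211-277, with its far edge at row 39 and partitions near rows 108, 162 and 213.

```bash
python3 - <<'E'
from h import *
d=pickle.load(open("w2.pkl","rb"));T=d["T"];im=d["img"];m=(im.min(2)>110)
L=[];Q=[]
for v in range(45,210):
    k=np.flatnonzero(m[v,200:290]);L.append([200+k[0]-.5,v]);Q.append([200+k[-1]+.5,v])
for n,e in(('L',L),('R',Q)):
    P=ray(d,e,15,T)[:,:2].astype(np.float32);l=cv2.fitLine(P,cv2.DIST_HUBER,0,.01,.01).ravel();b=l[1]/l[0]
    print(n,np.degrees(np.arctan(b)),'y@567',l[3]+(567-l[2])*b,'y@662',l[3]+(662-l[2])*b)
uv=[[c,20+np.flatnonzero(m[20:60,c])[0]-.5] for c in range(216,274,8)]
print('far',ray(d,uv,15,T)[:,:2].round(1).tolist())
print('partitions',ray(d,[[246,108],[248,162],[248,213]],15,T)[:,:2].round(1).tolist())
E
```

```text
L -0.08257618 y@567 237.7342 y@662 237.59729
R 3.2070305 y@567 157.18594 y@662 162.50897
far [[694.6, 227.8], [694.3, 219.5], [694.8, 211.1], [695.4, 202.8], [696.0, 194.5], [696.5, 186.2], [714.5, 178.8], [715.1, 170.6]]
partitions [[627.1, 194.2], [567.6, 189.7], [505.3, 187.4]]
```

Request:
servo_tool(deltas=[[[0.0007,-0.0018,0.0029,0.05,-0.02,0,1],[0,0,0,0.1,-0.04,0,1],[0,0,0,0.12,-0.05,0,1],[0,0,0,0.12,-0.05,0.05,1],[0,0,0,0.1,-0.03,0.1,1],[0,0,0,0.06,-0.015,0.12,1],[0,0,0,0.02,0,0.12,1],[0,0,0,0,0,0.1,1],[0,0,0,0,0,0.05,1],[0,0,0,0,0,0,1]]])

```text
time: 7.08
eef_pos: [661.4, 189.0, 110.7]
tcp_rot: [0.003, 1.0, 0.026, 0.0]
ft_force: [-0.4, -0.7, -0.9]
gripper_width: 0.407
```

```bash
python3 -c "
from h import *
go(662,196.5,29.2,3.2)"
```

```text
t 7.08 pos [661.4 189.  110.7] rot [ 0.0016 -0.0003 -0.001 ] shift before turn [ 0.005 -0.039  0.408] after [ 0.005 -0.037  0.408]
```

Request:
servo_tool(deltas=[[[0.0016,-0.0003,-0.001,0,-0.02,0.03,1],[0,0,0,0,-0.015,0.06,1],[0,0,0,0,0,0.06,1],[0,0,0,0,0,0.06,1],[0,0,0,0,0,0.05,1],[0,0,0,0,0,0.03,1],[0,0,0,0,0,0.02,1],[0,0,0,0,0,0,1],[0,0,0,0,0,0,1]]])

```text
time: 7.83
eef_pos: [661.8, 195.8, 46.6]
tcp_rot: [-0.0, 1.0, 0.028, 0.002]
ft_force: [0.9, -0.9, -0.9]
gripper_width: 0.407
```

```bash
python3 -c "
from h import *
go(662,196.5,29.2,3.2)"
```

```text
t 7.83 pos [661.8 195.8  46.6] rot [-0.0002 -0.001  -0.0002] shift before turn [ 0.001 -0.004  0.087] after [ 0.001 -0.004  0.087]
```

Request:
servo_tool(deltas=[[[0,-0.001,0,0,-0.003,0.02,1],[0,0,0,0,0,0.02,1],[0,0,0,0,0,0.02,1],[0,0,0,0,0,0.012,1],[0,0,0,0,0,0.008,1],[0,0,0,0,0,0.004,1],[0,0,0,0,0,0,1]]])

```text
time: 8.42
eef_pos: [662.8, 196.7, 29.5]
tcp_rot: [-0.001, 1.0, 0.027, 0.001]
ft_force: [-0.0, -0.5, -0.9]
gripper_width: 0.411
```

Request:
servo_tool(deltas=[[[0,0,0,0,0,0.005,1],[0,0,0,0,0,0.003,1],[0,0,0,0,0,0,1]]])

```text
time: 8.67
eef_pos: [663.2, 196.8, 29.5]
tcp_rot: [-0.001, 1.0, 0.027, 0.001]
ft_force: [0.1, 0.9, -1.3]
gripper_width: 0.407
```

Request:
servo_tool(deltas=[[[0,0,0,0,0,0,-1],[0,0,0,0,0,0,-1],[0,0,0,0,0,0,-1],[0,0,0,0,0,0,-1],[0,0,0,0,0,0,-1],[0,0,0,0,0,-0.03,-1],[0,0,0,0,0,-0.08,-1],[0,0,0,0,0,-0.13,-1],[0,0,0,0,0,-0.13,-1],[0,0,0,0,0,-0.13,-1],[0,0,0,0,0,-0.05,-1],[0,0,0,0,0,0,-1]]])

```text
time: 9.67
eef_pos: [662.1, 196.6, 145.2]
tcp_rot: [-0.001, 1.0, 0.028, 0.0]
ft_force: [0.4, -0.6, -0.3]
gripper_width: 1.002
```

Request:
servo_tool(deltas=[[[0,0,0.029,0,0,0,-1],[0,0,0.029,0,0,0,-1],[0,0,0,-0.04,0.12,0,-1],[0,0,0,-0.053,0.178,0,-1],[0,0,0,-0.053,0.178,0,-1],[0,0,0,-0.053,0.178,0,-1],[0,0,0,-0.053,0.178,0,-1],[0,0,0,-0.053,0.178,0,-1],[0,0,0,-0.053,0.178,0,-1],[0,0,0,-0.053,0.178,0,-1],[0,0,0,-0.053,0.178,0,-1],[0,0,0,-0.05,0.15,0,-1],[0,0,0,-0.02,0.06,0,-1],[0,0,0,0,0,0,-1]]])

```text
time: 10.83
eef_pos: [495.6, -148.7, 133.1]
tcp_rot: [-0.002, 0.998, -0.067, -0.005]
ft_force: [-0.1, 0.2, -0.1]
gripper_width: 0.996
```

```bash
python3 - <<'E'
from h import *
from rig import imaging
go(513,-143.5,30,-7.2)
a=imaging.get_image("scene")["img"];b=imaging.get_image("wrist")["img"]
cv2.imwrite("pics/s3.png",np.hstack([a[120:320,150:450],cv2.resize(b,(400,300))[:200]]) if 0 else np.hstack([cv2.resize(a,(400,300)),cv2.resize(b,(400,300))]))
go(513,-143.5,30,-7.2)
E
```

```text
t 10.83 pos [ 495.6 -148.7  133.1] rot [-0.0008  0.003  -0.0024] shift before turn [ 0.088 -0.036  0.515] after [ 0.083 -0.037  0.515]
t 10.93 pos [ 497.  -146.   133.2] rot [-0.0011  0.0028 -0.0016] shift before turn [ 0.082 -0.021  0.516] after [ 0.078 -0.022  0.516]
```

View pics/s3.png

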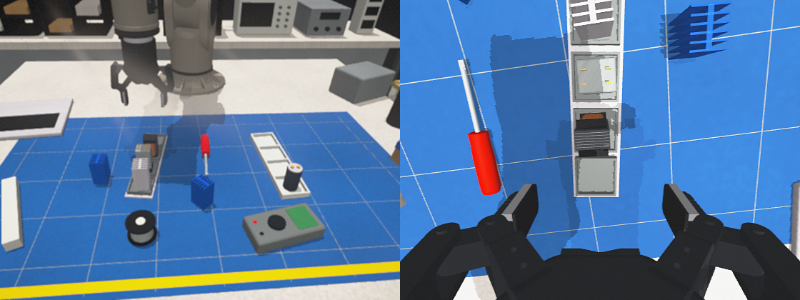

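The capacitor stands upright in the far bay, and the transformer is next in the rack.

Request:
servo_tool(deltas=[[[-0.001,0.0028,-0.0016,0.03,-0.012,0,-1],[0,0,0,0.03,-0.012,0,-1],[0,0,0,0,0,0.05,-1],[0,0,0,0,0,0.08,-1],[0,0,0,0,0,0.08,-1],[0,0,0,0,0,0.08,-1],[0,0,0,0,0,0.08,-1],[0,0,0,0,0,0.06,-1],[0,0,0,0,0,0.04,-1],[0,0,0,0,0,0,-1],[0,0,0,0,0,0,-1]]])

```text
time: 11.85
eef_pos: [517.3, -128.4, 29.3]
tcp_rot: [-0.002, 0.999, -0.053, 0.001]
ft_force: [-0.7, -0.1, 0.3]
gripper_width: 1.002
```

```bash
python3 -c "
from h import *
go(511.5,-143.5,30,-7.2)"
```

```text
t 11.85 pos [ 517.3 -128.4   29.3] rot [-0.0016 -0.0006  0.0063] shift before turn [-0.021  0.078 -0.004] after [-0.019  0.079 -0.004]
```

Request:
servo_tool(deltas=[[[-0.0016,-0.0006,0.0063,-0.007,0.026,0,-1],[0,0,0,-0.007,0.026,0,-1],[0,0,0,-0.005,0.024,0,-1],[0,0,0,0,0,0,-1],[0,0,0,0,0,0,-1],[0,0,0,0,0,0,-1]]])

```text
time: 12.35
eef_pos: [512.8, -145.0, 31.8]
tcp_rot: [0.001, 0.998, -0.064, 0.002]
ft_force: [-0.1, 0.6, 0.2]
gripper_width: 1.001
```

```bash
python3 -c "
from h import *
go(511.5,-143.5,30,-7.2)"
```

```text
t 12.35 pos [ 512.8 -145.    31.8] rot [ 0.0004 -0.0012 -0.0007] shift before turn [-0.008 -0.007  0.009] after [-0.008 -0.007  0.009]
```

Close at 80 N and check before lifting.

Request:
servo_tool(deltas=[[[0,-0.001,0,-0.006,-0.006,0.006,-1],[0,0,0,0,0,0,1],[0,0,0,0,0,0,1],[0,0,0,0,0,0,1],[0,0,0,0,0,0,1],[0,0,0,0,0,0,1],[0,0,0,0,0,0,1],[0,0,0,0,0,0,1],[0,0,0,0,0,0,1],[0,0,0,0,0,0,1],[0,0,0,0,0,0,1]]], squeeze=80)

```text
time: 13.27
eef_pos: [512.2, -143.3, 31.3]
tcp_rot: [0.001, 0.998, -0.064, 0.001]
ft_force: [0.3, -0.6, 1.3]
gripper_width: 0.41
```

```bash
python3 -c "
from h import *
go(598,192.8,130,3.2)"
```

```text
t 13.27 pos [ 512.2 -143.3   31.3] rot [ 0.0004 -0.0003 -0.0583] shift before turn [ 0.213 -1.721 -0.495] after [ 0.522 -1.654 -0.493]
```

Request:
servo_tool(deltas=[[[0,0,0,0,0,-0.03,1],[0,0,0,0,0,-0.07,1],[0,0,0,0,0,-0.12,1],[0,0,0,0,0,-0.14,1],[0,0,0,0,0,-0.1,1],[0,0,0,0,0,-0.06,1],[0,0,-0.029,0,0,0,1],[0,0,-0.029,0,0,0,1],[0,0,0,0.03,-0.1,0,1],[0,0,0,0.047,-0.15,0,1],[0,0,0,0.047,-0.15,0,1],[0,0,0,0.047,-0.15,0,1],[0,0,0,0.047,-0.15,0,1],[0,0,0,0.047,-0.15,0,1],[0,0,0,0.047,-0.15,0,1],[0,0,0,0.047,-0.15,0,1],[0,0,0,0.047,-0.15,0,1],[0,0,0,0.047,-0.15,0,1],[0,0,0,0.047,-0.1,0,1],[0,0,0,0.03,-0.07,0,1]]])

```text
time: 14.93
eef_pos: [594.9, 197.0, 143.0]
tcp_rot: [0.001, 1.0, 0.028, -0.003]
ft_force: [0.0, 0.1, -3.3]
gripper_width: 0.414
```

Request:
servo_tool(deltas=[[[0,0,0,0,0,0,1],[0,0,0,0,0,0,1],[0,0,0,0,0,0,1]]])

```text
time: 15.18
eef_pos: [594.4, 200.8, 142.6]
tcp_rot: [0.001, 1.0, 0.03, -0.004]
ft_force: [-0.4, -1.5, -2.5]
gripper_width: 0.409
```

```bash
python3 -c "
from h import *
go(598,192.8,29.3,3.2)"
```

```text
t 15.18 pos [594.4 200.8 142.6] rot [0.0004 0.0026 0.0013] shift before turn [0.02  0.041 0.567] after [0.016 0.041 0.567]
```

Request:
servo_tool(deltas=[[[0.0004,0.0026,0.0013,0.008,0.02,0,1],[0,0,0,0.008,0.02,0,1],[0,0,0,0,0,0,1],[0,0,0,0,0,0.04,1],[0,0,0,0,0,0.08,1],[0,0,0,0,0,0.09,1],[0,0,0,0,0,0.09,1],[0,0,0,0,0,0.08,1],[0,0,0,0,0,0.06,1],[0,0,0,0,0,0.03,1],[0,0,0,0,0,0,1],[0,0,0,0,0,0,1]]])

```text
time: 16.18
eef_pos: [599.3, 182.5, 43.2]
tcp_rot: [0.001, 1.0, 0.022, 0.001]
ft_force: [-0.0, -0.1, -2.2]
gripper_width: 0.41
```

```bash
python3 -c "
from h import *
go(598,192.8,29.3,3.2)"
```

```text
t 16.18 pos [599.3 182.5  43.2] rot [ 0.0009 -0.0007 -0.0036] shift before turn [-0.005 -0.052  0.069] after [-0.004 -0.052  0.069]
```

Request:
servo_tool(deltas=[[[0.0009,-0.0007,-0.0036,-0.003,-0.016,0,1],[0,0,0,0,-0.016,0,1],[0,0,0,0,-0.008,0,1],[0,0,0,0,0,0,1],[0,0,0,0,0,0,1],[0,0,0,0,0,0,1]]])

```text
time: 16.68
eef_pos: [600.1, 192.5, 46.7]
tcp_rot: [-0.001, 1.0, 0.029, 0.002]
ft_force: [0.1, -0.6, -3.8]
gripper_width: 0.411
```

```bash
python3 -c "
from h import *
go(598,192.8,29.3,3.2)"
```

```text
t 16.68 pos [600.1 192.5  46.7] rot [-0.0006 -0.0014  0.0005] shift before turn [-0.011 -0.002  0.087] after [-0.01  -0.002  0.087]
```

Request:
servo_tool(deltas=[[[-0.0006,-0.0014,0,-0.008,0,0.02,1],[0,0,0,0,0,0.02,1],[0,0,0,0,0,0.02,1],[0,0,0,0,0,0.012,1],[0,0,0,0,0,0.008,1],[0,0,0,0,0,0.004,1],[0,0,0,0,0,0.002,1],[0,0,0,0,0,0,1]]])

```text
time: 17.35
eef_pos: [598.6, 192.2, 29.5]
tcp_rot: [0.0, 1.0, 0.028, 0.0]
ft_force: [-0.3, -0.2, -4.1]
gripper_width: 0.415
```

Request:
servo_tool(deltas=[[[0,0,0,0,0,0.006,1],[0,0,0,0,0,0.006,1],[0,0,0,0,0,0,1]]])

```text
time: 17.6
eef_pos: [598.8, 192.3, 29.7]
tcp_rot: [0.001, 1.0, 0.028, 0.001]
ft_force: [0.8, -0.2, -3.8]
gripper_width: 0.414
```

Request:
servo_tool(deltas=[[[0,0,0,0,0,0.012,1],[0,0,0,0,0,0.012,1],[0,0,0,0,0,0,1]]])

```text
time: 17.85
eef_pos: [599.4, 192.5, 30.1]
tcp_rot: [0.001, 1.0, 0.028, 0.002]
ft_force: [-0.4, -0.1, -4.1]
gripper_width: 0.41
```

Request:
servo_tool(deltas=[[[0,0,0,0,0,0.012,1],[0,0,0,0,0,0.012,1],[0,0,0,0,0,0.012,1]]])

```text
time: 18.1
eef_pos: [600.1, 192.7, 29.2]
tcp_rot: [0.002, 1.0, 0.028, 0.003]
ft_force: [-21.0, -8.2, 52.8]
gripper_width: 0.41
```

Contact. Release and rise.

Request:
servo_tool(deltas=[[[0,0,0,0,0,0,1],[0,0,0,0,0,0,-1],[0,0,0,0,0,0,-1],[0,0,0,0,0,0,-1],[0,0,0,0,0,0,-1],[0,0,0,0,0,0,-1],[0,0,0,0,0,-0.03,-1],[0,0,0,0,0,-0.08,-1],[0,0,0,0,0,-0.13,-1],[0,0,0,0,0,-0.13,-1],[0,0,0,0,0,-0.1,-1],[0,0,0,0,0,-0.03,-1],[0,0,0,0,0,0,-1]]])

```text
time: 19.18
eef_pos: [598.8, 193.1, 132.5]
tcp_rot: [0.002, 1.0, 0.028, 0.001]
ft_force: [0.2, 0.9, 0.0]
gripper_width: 0.999
```

```bash
python3 - <<'E'
from h import *
from rig import imaging
b=imaging.get_image("top")["img"];cv2.imwrite("pics/t4.png",b[130:350,100:420])
go(573.9,-152.5,130,-7.2)
E
```

```text
t 19.23 pos [598.8 193.  131.9] rot [ 0.0012 -0.0009  0.058 ] shift before turn [-0.222  1.718  0.016] after [0.093 1.73  0.01 ]
```

View pics/t4.png

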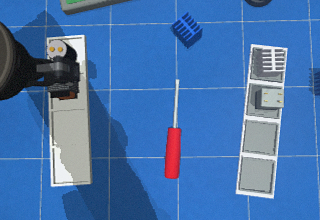

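The transformer stands next to the capacitor at (60,90). On to the relay.

Request:
servo_tool(deltas=[[[0.001,-0.0009,0.029,0,0,0,-1],[0,0,0.029,0,0,0,-1],[0,0,0,0.005,0.1,0,-1],[0,0,0,0.01,0.18,0,-1],[0,0,0,0.01,0.18,0,-1],[0,0,0,0.01,0.18,0,-1],[0,0,0,0.01,0.18,0,-1],[0,0,0,0.01,0.18,0,-1],[0,0,0,0.01,0.18,0,-1],[0,0,0,0.01,0.18,0,-1],[0,0,0,0.01,0.16,0,-1],[0,0,0,0.005,0.1,0,-1],[0,0,0,0,0.05,0,-1],[0,0,0,0,0.02,0,-1],[0,0,0,0,0,0,-1],[0,0,0,0,0,0,-1]]])

```text
time: 20.57
eef_pos: [561.0, -156.1, 112.2]
tcp_rot: [0.0, 0.998, -0.065, -0.012]
ft_force: [0.4, 0.3, 0.1]
gripper_width: 1.002
```

```bash
python3 -c "
from h import *
go(573.9,-152.5,30,-7.2)"
```

```text
t 20.57 pos [ 561.  -156.1  112.2] rot [ 0.0005  0.0076 -0.0013] shift before turn [ 0.071 -0.027  0.41 ] after [ 0.062 -0.026  0.411]
```

Request:
servo_tool(deltas=[[[0.0005,0.0076,-0.0013,0.03,-0.01,0,-1],[0,0,0,0.025,-0.008,0,-1],[0,0,0,0,0,0,-1],[0,0,0,0,0,0.04,-1],[0,0,0,0,0,0.08,-1],[0,0,0,0,0,0.08,-1],[0,0,0,0,0,0.08,-1],[0,0,0,0,0,0.06,-1],[0,0,0,0,0,0.04,-1],[0,0,0,0,0,0.01,-1],[0,0,0,0,0,0,-1]]])

```text
time: 21.48
eef_pos: [574.7, -141.9, 28.0]
tcp_rot: [-0.002, 0.998, -0.056, -0.001]
ft_force: [-0.4, -0.1, 0.9]
gripper_width: 1.006
```

```bash
python3 -c "
from h import *
go(573.9,-152.5,30,-7.2)"
```

```text
t 21.48 pos [ 574.7 -141.9   28. ] rot [-0.001   0.0008  0.0044] shift before turn [ 0.002  0.053 -0.01 ] after [ 0.003  0.053 -0.01 ]
```

Request:
servo_tool(deltas=[[[-0.001,0.0008,0.0044,0,0.018,-0.01,-1],[0,0,0,0,0.018,-0.006,-1],[0,0,0,0,0.01,0,-1],[0,0,0,0,0,0,-1],[0,0,0,0,0,0,-1]]])

```text
time: 21.9
eef_pos: [574.8, -152.7, 34.0]
tcp_rot: [0.001, 0.998, -0.064, 0.002]
ft_force: [0.3, -0.8, -0.4]
gripper_width: 1.001
```

```bash
python3 -c "
from h import *
go(573.9,-152.5,33,-7.2)"
```

```text
t 21.9 pos [ 574.8 -152.7   34. ] rot [ 0.0003 -0.0011 -0.0007] shift before turn [-0.005 -0.     0.005] after [-0.005 -0.     0.005]
```

Request:
servo_tool(deltas=[[[0,0,0,0,0,0,1],[0,0,0,0,0,0,1],[0,0,0,0,0,0,1],[0,0,0,0,0,0,1],[0,0,0,0,0,0,1],[0,0,0,0,0,0,1],[0,0,0,0,0,0,1],[0,0,0,0,0,0,1],[0,0,0,0,0,0,1],[0,0,0,0,0,0,1]]], squeeze=50)

```text
time: 22.73
eef_pos: [575.4, -152.9, 35.2]
tcp_rot: [0.001, 0.998, -0.064, 0.003]
ft_force: [-1.1, -1.2, 0.6]
gripper_width: 0.417
```

```bash
python3 -c "
from h import *
go(534,189.2,140,3.2)"
```

```text
t 22.73 pos [ 575.4 -152.9   35.2] rot [ 0.0005 -0.0016 -0.0585] shift before turn [-0.421 -1.67  -0.528] after [-0.111 -1.72  -0.524]
```

Request:
servo_tool(deltas=[[[0.0005,-0.0016,0,0,0,-0.03,1],[0,0,0,0,0,-0.07,1],[0,0,0,0,0,-0.12,1],[0,0,0,0,0,-0.14,1],[0,0,0,0,0,-0.12,1],[0,0,0,0,0,-0.06,1],[0,0,-0.029,0,0,0,1],[0,0,-0.029,0,0,0,1],[0,0,0,-0.006,-0.1,0,1],[0,0,0,-0.01,-0.16,0,1],[0,0,0,-0.01,-0.16,0,1],[0,0,0,-0.01,-0.16,0,1],[0,0,0,-0.01,-0.16,0,1],[0,0,0,-0.01,-0.16,0,1],[0,0,0,-0.01,-0.16,0,1],[0,0,0,-0.01,-0.16,0,1],[0,0,0,-0.01,-0.16,0,1],[0,0,0,-0.01,-0.15,0,1],[0,0,0,-0.01,-0.1,0,1],[0,0,0,-0.005,-0.05,0,1]]])

```text
time: 24.4
eef_pos: [528.8, 192.5, 156.0]
tcp_rot: [-0.001, 1.0, 0.029, -0.002]
ft_force: [-0.8, 0.6, -1.6]
gripper_width: 0.416
```

Request:
servo_tool(deltas=[[[0,0,0,0,0,0,1],[0,0,0,0,0,0,1],[0,0,0,0,0,0,1]]])

```text
time: 24.65
eef_pos: [528.3, 193.8, 156.5]
tcp_rot: [-0.001, 1.0, 0.03, -0.002]
ft_force: [0.7, -1.2, -1.7]
gripper_width: 0.42
```

```bash
python3 -c "
from h import *
go(534,189.2,33.2,3.2)"
```

```text
t 24.65 pos [528.3 193.8 156.5] rot [-0.0006  0.0015  0.0015] shift before turn [0.03  0.026 0.616] after [0.027 0.025 0.616]
```

Request:
servo_tool(deltas=[[[-0.0006,0.0015,0.0015,0.012,0.006,0,1],[0,0,0,0.01,0.006,0,1],[0,0,0,0,0,0.04,1],[0,0,0,0,0,0.08,1],[0,0,0,0,0,0.09,1],[0,0,0,0,0,0.09,1],[0,0,0,0,0,0.09,1],[0,0,0,0,0,0.07,1],[0,0,0,0,0,0.05,1],[0,0,0,0,0,0.02,1],[0,0,0,0,0,0.01,1],[0,0,0,0,0,0,1]]])

```text
time: 25.65
eef_pos: [536.6, 179.8, 40.7]
tcp_rot: [0.002, 1.0, 0.02, 0.001]
ft_force: [-0.4, 0.0, -0.8]
gripper_width: 0.421
```

```bash
python3 -c "
from h import *
go(534,189.2,33.2,3.2)"
```

```text
t 25.65 pos [536.6 179.8  40.7] rot [ 0.0011 -0.0004 -0.0049] shift before turn [-0.011 -0.048  0.037] after [-0.01  -0.048  0.037]
```

Request:
servo_tool(deltas=[[[0.0011,-0.0004,-0.0049,-0.005,-0.015,-0.01,1],[0,0,0,-0.004,-0.015,0,1],[0,0,0,0,-0.006,0,1],[0,0,0,0,0,0,1],[0,0,0,0,0,0,1]]])

```text
time: 26.07
eef_pos: [535.9, 188.3, 45.7]
tcp_rot: [-0.001, 1.0, 0.029, 0.002]
ft_force: [-0.1, 0.5, -2.3]
gripper_width: 0.417
```

```bash
python3 -c "
from h import *
go(534,189.2,33.2,3.2)"
```

```text
t 26.07 pos [535.9 188.3  45.7] rot [-0.0005 -0.0012  0.0005] shift before turn [-0.009 -0.005  0.062] after [-0.009 -0.005  0.062]
```

Request:
servo_tool(deltas=[[[-0.0005,-0.0012,0,-0.008,-0.003,0.02,1],[0,0,0,0,0,0.02,1],[0,0,0,0,0,0.015,1],[0,0,0,0,0,0.012,1],[0,0,0,0,0,0.01,1]]])

```text
time: 26.48
eef_pos: [535.8, 189.5, 32.2]
tcp_rot: [-0.0, 1.0, 0.029, 0.002]
ft_force: [-14.3, -4.9, 60.2]
gripper_width: 0.416
```

Contact with the bay floor. Release and rise.

Request:
servo_tool(deltas=[[[0,0,0,0,0,0,1],[0,0,0,0,0,0,-1],[0,0,0,0,0,0,-1],[0,0,0,0,0,0,-1],[0,0,0,0,0,0,-1],[0,0,0,0,0,0,-1],[0,0,0,0,0,-0.03,-1],[0,0,0,0,0,-0.08,-1],[0,0,0,0,0,-0.13,-1],[0,0,0,0,0,-0.13,-1],[0,0,0,0,0,-0.1,-1],[0,0,0,0,0,-0.05,-1],[0,0,0,0,0,0,-1]]])

```text
time: 27.57
eef_pos: [534.0, 189.1, 140.1]
tcp_rot: [0.001, 1.0, 0.029, -0.0]
ft_force: [0.5, 0.5, 0.0]
gripper_width: 1.002
```

```bash
python3 -c "
from h import *
go(637,-159.5,140,-10)"
```

```text
t 27.57 pos [534.  189.1 140.1] rot [0.0004 0.0001 0.074 ] shift before turn [0.413 1.77  0.002] after [8.100e-01 1.627e+00 1.000e-03]
```

```bash
python3 -c "
from h import *
go(637,-159,140,-1)"
```

```text
t 27.57 pos [534.  189.1 140.1] rot [0.0004 0.0001 0.024 ] shift before turn [0.413 1.767 0.002] after [5.450e-01 1.731e+00 1.000e-03]
```

Request:
servo_tool(deltas=[[[0.0004,0,0.024,0,0,-0.03,-1],[0,0,0,0.03,0.1,-0.02,-1],[0,0,0,0.06,0.18,0,-1],[0,0,0,0.06,0.18,0,-1],[0,0,0,0.06,0.18,0,-1],[0,0,0,0.06,0.18,0,-1],[0,0,0,0.06,0.18,0,-1],[0,0,0,0.06,0.18,0,-1],[0,0,0,0.06,0.18,0,-1],[0,0,0,0.06,0.16,0,-1],[0,0,0,0.06,0.1,0,-1],[0,0,0,0.02,0.05,0,-1],[0,0,0,0.01,0.02,0,-1],[0,0,0,0,0,0,-1],[0,0,0,0,0,0,-1],[0,0,0,0,0,0,-1]]])

```text
time: 28.9
eef_pos: [646.1, -162.8, 135.5]
tcp_rot: [-0.001, 1.0, -0.007, -0.007]
ft_force: [-0.3, 0.3, 0.6]
gripper_width: 0.998
```

```bash
python3 - <<'E'
from h import *
from rig import imaging,observe
s=observe();d=imaging.get_image("wrist");T=wristT(s,d);cv2.imwrite("pics/w5.png",d["img"]);d["T"]=T;pickle.dump(d,open("w5.pkl","wb"))
go(637,-159,34,-1)
E
```

```text
t 28.95 pos [ 646.1 -162.4  135.5] rot [-0.0005  0.0043  0.0014] shift before turn [-0.039 -0.015  0.508] after [-0.046 -0.016  0.508]
```

View pics/w5.png

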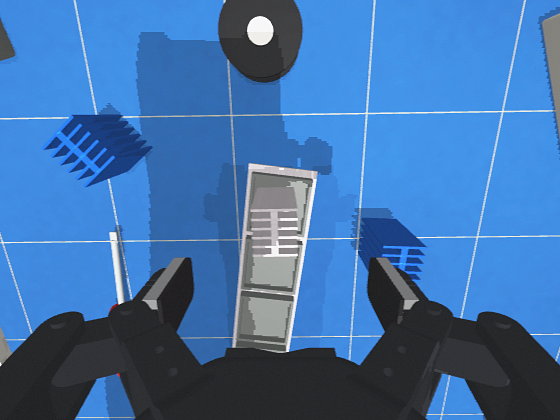

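The heat sink is square to the tool with its top at (275,232). The decoy at right is about 20 mm outside the open finger. Descend.

Request:
servo_tool(deltas=[[[-0.0005,0.0043,0.0014,-0.018,-0.006,0,-1],[0,0,0,-0.018,-0.006,0,-1],[0,0,0,0,0,0,-1],[0,0,0,0,0,0.03,-1],[0,0,0,0,0,0.06,-1],[0,0,0,0,0,0.06,-1],[0,0,0,0,0,0.06,-1],[0,0,0,0,0,0.05,-1],[0,0,0,0,0,0.02,-1]]])

```text
time: 29.7
eef_pos: [638.1, -154.7, 75.2]
tcp_rot: [-0.0, 1.0, -0.006, 0.002]
ft_force: [-0.6, 0.1, -0.0]
gripper_width: 1.003
```

```bash
python3 -c "
from h import *
go(638,-159,34,-1)"
```

```text
t 29.7 pos [ 638.1 -154.7   75.2] rot [-0.0002 -0.001   0.0017] shift before turn [-0.001  0.021  0.206] after [-0.     0.021  0.206]
```

Request:
servo_tool(deltas=[[[0,-0.001,0.0017,0,0.01,0.04,-1],[0,0,0,0,0.01,0.06,-1],[0,0,0,0,0,0.05,-1],[0,0,0,0,0,0.03,-1],[0,0,0,0,0,0.02,-1],[0,0,0,0,0,0,-1],[0,0,0,0,0,0,-1]]])

```text
time: 30.28
eef_pos: [636.8, -159.3, 27.5]
tcp_rot: [-0.001, 1.0, -0.009, -0.002]
ft_force: [0.4, -0.2, 0.5]
gripper_width: 0.999
```

```bash
python3 -c "
from h import *
go(638,-159,33,-1)"
```

```text
t 30.28 pos [ 636.8 -159.3   27.5] rot [-0.0004  0.0014 -0.0004] shift before turn [ 0.006 -0.002 -0.027] after [ 0.006 -0.002 -0.027]
```

Request:
servo_tool(deltas=[[[0,0.0014,0,0.004,-0.002,-0.015,-1],[0,0,0,0,0,-0.01,-1],[0,0,0,0,0,0,1],[0,0,0,0,0,0,1],[0,0,0,0,0,0,1],[0,0,0,0,0,0,1],[0,0,0,0,0,0,1],[0,0,0,0,0,0,1],[0,0,0,0,0,0,1],[0,0,0,0,0,0,1],[0,0,0,0,0,0,1],[0,0,0,0,0,0,1]]], squeeze=50)

```text
time: 31.28
eef_pos: [639.2, -159.0, 35.9]
tcp_rot: [-0.0, 1.0, -0.009, 0.002]
ft_force: [-0.4, -0.3, 0.8]
gripper_width: 0.385
```

```bash
python3 -c "
from h import *
go(470.1,185.6,140,3.2)"
```

```text
t 31.28 pos [ 639.2 -159.    35.9] rot [-0.0001 -0.0015 -0.0237] shift before turn [-0.875 -1.707 -0.524] after [-0.748 -1.768 -0.52 ]
```

Request:
servo_tool(deltas=[[[0,-0.0015,0,0,0,-0.03,1],[0,0,0,0,0,-0.07,1],[0,0,0,0,0,-0.12,1],[0,0,0,0,0,-0.14,1],[0,0,0,0,0,-0.12,1],[0,0,0,0,0,-0.06,1],[0,0,-0.0237,0,0,0,1],[0,0,0,-0.04,-0.1,0,1],[0,0,0,-0.07,-0.16,0,1],[0,0,0,-0.07,-0.16,0,1],[0,0,0,-0.07,-0.16,0,1],[0,0,0,-0.07,-0.16,0,1],[0,0,0,-0.07,-0.16,0,1],[0,0,0,-0.07,-0.16,0,1],[0,0,0,-0.07,-0.16,0,1],[0,0,0,-0.07,-0.16,0,1],[0,0,0,-0.07,-0.16,0,1],[0,0,0,-0.04,-0.13,0,1],[0,0,0,-0.02,-0.07,0,1],[0,0,0,0,0,0,1]]])

```text
time: 32.95
eef_pos: [467.1, 192.5, 170.4]
tcp_rot: [0.001, 1.0, 0.028, 0.008]
ft_force: [-0.5, -0.3, -1.2]
gripper_width: 0.391
```

Request:
servo_tool(deltas=[[[0,0,0,0,0,0,1],[0,0,0,0,0,0,1],[0,0,0,0,0,0,1]]])

```text
time: 33.2
eef_pos: [467.4, 192.6, 172.7]
tcp_rot: [0.001, 1.0, 0.029, 0.009]
ft_force: [0.4, -0.2, -0.9]
gripper_width: 0.392
```

```bash
python3 -c "
from h import *
go(470.1,185.6,33.9,3.2)"
```

```text
t 33.2 pos [467.4 192.6 172.7] rot [ 0.0011 -0.0058  0.0006] shift before turn [-0.001  0.033  0.694] after [0.011 0.036 0.694]
```

Request:
servo_tool(deltas=[[[0.0011,-0.0058,0.0006,0.004,0.012,0,1],[0,0,0,0.004,0.006,0.02,1],[0,0,0,0,0,0.06,1],[0,0,0,0,0,0.1,1],[0,0,0,0,0,0.1,1],[0,0,0,0,0,0.1,1],[0,0,0,0,0,0.09,1],[0,0,0,0,0,0.07,1],[0,0,0,0,0,0.04,1],[0,0,0,0,0,0,1],[0,0,0,0,0,0,1]]])

```text
time: 34.12
eef_pos: [470.4, 181.0, 45.2]
tcp_rot: [0.001, 1.0, 0.022, -0.003]
ft_force: [-0.4, -0.8, -1.2]
gripper_width: 0.39
```

```bash
python3 -c "
from h import *
go(470.1,185.6,33.9,3.2)"
```

```text
t 34.12 pos [470.4 181.   45.2] rot [ 0.0003  0.0019 -0.0039] shift before turn [-0.    -0.023  0.056] after [-0.    -0.023  0.056]
```

Request:
servo_tool(deltas=[[[0.0003,0.0019,-0.0039,0,-0.01,0,1],[0,0,0,0,-0.006,0,1],[0,0,0,0,0,0,1],[0,0,0,0,0,0,1]]])

```text
time: 34.45
eef_pos: [471.5, 184.8, 47.1]
tcp_rot: [-0.001, 1.0, 0.028, 0.002]
ft_force: [-0.4, -0.6, -0.7]
gripper_width: 0.395
```

```bash
python3 -c "
from h import *
go(470.1,185.6,33.9,3.2)"
```

```text
t 34.45 pos [471.5 184.8  47.1] rot [-0.0003 -0.0011  0.0003] shift before turn [-0.007 -0.004  0.066] after [-0.007 -0.004  0.066]
```

Request:
servo_tool(deltas=[[[-0.0003,-0.0011,0,-0.006,-0.003,0.02,1],[0,0,0,0,0,0.02,1],[0,0,0,0,0,0.015,1],[0,0,0,0,0,0.01,1],[0,0,0,0,0,0.008,1]]])

```text
time: 34.87
eef_pos: [471.6, 186.1, 33.6]
tcp_rot: [-0.0, 1.0, 0.028, 0.002]
ft_force: [-21.0, -9.7, 79.0]
gripper_width: 0.391
```

Request:
servo_tool(deltas=[[[0,0,0,0,0,0,1],[0,0,0,0,0,0,-1],[0,0,0,0,0,0,-1],[0,0,0,0,0,0,-1],[0,0,0,0,0,0,-1],[0,0,0,0,0,0,-1],[0,0,0,0,0,-0.03,-1],[0,0,0,0,0,-0.08,-1],[0,0,0,0,0,-0.13,-1],[0,0,0,0,0,-0.15,-1],[0,0,0,0,0,-0.15,-1],[0,0,0,0,0,-0.1,-1],[0,0,0,0,0,-0.03,-1],[0,0,0,0.02,0.1,0,-1],[0,0,0,0.02,0.15,0,-1],[0,0,0,0.02,0.15,0,-1],[0,0,0,0.02,0.15,0,-1],[0,0,0,0.02,0.1,0,-1],[0,0,0,0,0.03,0,-1],[0,0,0,0,0,0,-1]]])

```text
time: 36.53
eef_pos: [497.7, 47.5, 175.4]
tcp_rot: [-0.001, 1.0, 0.031, 0.001]
ft_force: [-0.2, 0.5, -0.4]
gripper_width: 1.0
```

```bash
python3 - <<'E'
from h import *
from rig import imaging,observe
a=imaging.get_image("top")["img"];s=observe();d=imaging.get_image("wrist");d["T"]=wristT(s,d);pickle.dump(d,open("w6.pkl","wb"));b=imaging.get_image("scene")["img"]
cv2.imwrite("pics/f1.png",np.hstack([cv2.resize(a[80:380,80:420],(400,353)),cv2.resize(b[120:400,80:480],(400,353))]))
cv2.imwrite("pics/f2.png",d["img"])
E
```

```text
(no output)
```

View pics/f1.png

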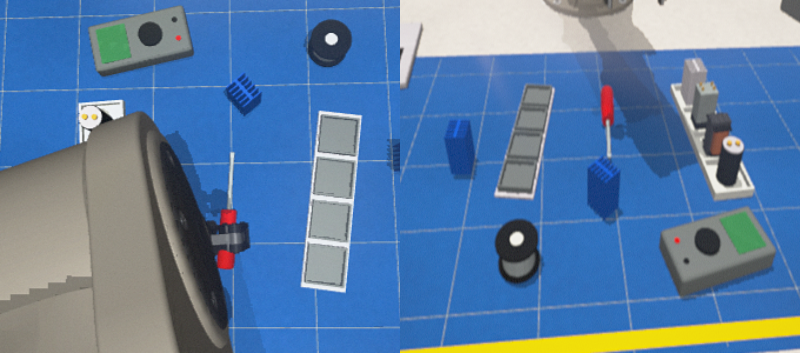

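View pics/f2.png

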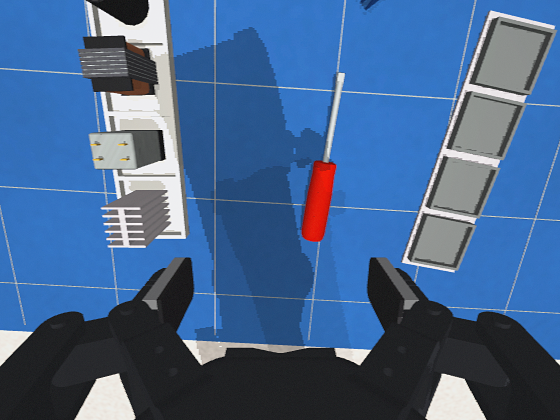

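All four parts stand upright in the right order, the rack is empty, and the bystanders are in place. One numeric check, then I hand in.

```bash
python3 - <<'E'
from h import *
d=pickle.load(open("w6.pkl","rb"));a=np.radians(3.2)
for n,uv,z in(('heat',(124,226),71),('relay',(112,150),71),('trafo',(118,64),65)):
    p=ray(d,[uv],z,d["T"])[0,:2]-[566,191]; print(n,np.round([p@[np.cos(a),np.sin(a)],p@[-np.sin(a),np.cos(a)]],1))
from rig import job_done,observe
s=observe();print(s['time'],np.abs(s['qvel']).max());job_done()
E
```

```text
heat [-96.2  -0.4]
relay [-30.1  -0.1]
trafo [ 35.2 -11.6]
36.6833 0.011201803432567749
the job is handed in; nothing more can be done
```

All four parts are in the tray in reverse order, and I handed the job in at 36.7 s of the 106 s allowed. From the near bay to the far bay they are heat sink, relay, transformer and capacitor.

**What the last checks showed:**
- **Pictures:** all four parts stand upright in the right bays, the rack is empty, and the gripper is open and clear of everything. The screwdriver, reel and meter look undisturbed by eye; I did not measure them.
- **Positions in the tray frame (x, y):** the bay centres are at x = -96, -32 and 32 mm for the three parts I measured:

| Part | x (mm) | y (mm) |
|---|---|---|
| heat sink | -96 | 0 |
| relay | -30 | 0 |
| transformer | 35 | -12 |

**Weak points:**
- **Transformer:** its y of -12 mm was read by eye from a slanted view. It disagrees with the release pose, which put it about 1 mm from the bay centre. It is within the 16 mm limit either way, but I did not resolve the difference.
- **Capacitor:** it was only checked by its release pose, about 1 mm off the bay centre, and by eye in the pictures.
- **Set-down forces:** the wrist force was 53 to 79 N when the last three parts met the bay floor. That is firmer than I intended but below the 120 N limit.

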